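# Put the charger away with its twin

### The job

Put the white charger lying on the desk into whichever open drawer of the dark wooden organiser already holds the other white charger, down on the drawer's floor and not on top of its twin, then push that drawer fully shut. Leave the other drawer, the one with the highlighter, standing open just as it is, and do not disturb the tape dispenser or the pen cup.

Things in the scene. Friction and masses are not known exactly. Their poses are not given: they have to be found in the camera images.
- charger_mid (a point): Centre of the white wall-plug charger to put away (loose, about 60 g, on the desk to the right of the organiser): a block 34 x 34 mm and 30 mm high, lying flat, point 15 mm above its underside. Two thin steel prongs stick out 14 mm from its +x face at half height; its y axis runs between its two plain side faces (grip there, 34 mm apart), z up.
- mate_mid (a point): Centre of the second, identical white charger (34 x 34 x 30 mm, prongs along its +x), loose in one of the two drawers, 95 to 135 mm behind that drawer's front face; which drawer differs from start to start. Point 15 mm above its underside.
- highlighter_mid (a point): Centre of a flat yellow highlighter with a green cap (100 mm long along its y, 21 mm wide, 14 mm high), loose in the drawer that does not hold the second charger, 95 to 135 mm behind that drawer's front face. Point 7 mm above its underside.
- organiser: Fixed dark wooden desk organiser, 230 mm deep, 298 mm wide, 75 mm high, with two drawers side by side that slide out towards the robot. Origin: centre of its front face, at desk level; x points into the organiser (from front to back), y to its left, z up. The drawers' centre lines lie 72 mm to the left (+y) and right (-y) of the origin.
- left_drawer (a joint): How far the left (+y) drawer stands out, m: 0 fully shut (front flush with the organiser's front face), grows as it opens, at most 0.175. Starts at 0.14 to 0.165. Slides with about 1.5 N of friction and stays where it is left.
- right_drawer (a joint): The same for the right (-y) drawer.
- left_front (a point): Middle of the top edge of the left drawer's front, on the outer face (the face towards the robot), 60 mm above the desk; x points into the organiser, y to the left, z up. It moves with the drawer. The front is a plain flat panel 132 mm wide, 12 mm thick, from 10 to 60 mm above the desk, without a handle (only a dark painted pull mark).
- right_front (a point): The same point and panel for the right drawer. Inside, each drawer is 120 mm wide and runs from 12 to 204 mm behind its outer front face; its floor is 14 mm above the desk, its side walls reach 50 mm above the desk.
- tape: Blue tape dispenser (loose bystander), 120 x 50 mm and 80 mm high, on the desk left of the organiser. Origin at the centre of its underside.
- pen_cup: Black pen cup with pens (loose bystander), 70 mm across, 155 mm high with the pens, on the desk to the right of the organiser. Origin at the centre of its underside.
There are look-alikes about, which are no part of the job. What is shaped like the part that bears charger_mid but orange, turquoise or yellow is not meant.

How it is judged:
By the outcome, as a careful person would: the job done as asked, in the order asked, and still so for the second after the job is handed in, with the robot touching nothing.
It also fails if it takes over 46 s, if anything falls off the work surface, if the arm or the gripper's body presses on something with over 40 N, if the wrist force passes 120 N, or if a joint passes its speed limit or range.

### The arm

A 7-joint arm with a two-finger parallel gripper is mounted at the origin on the work surface. World frame = base frame: x ahead of the robot, y to its left, z up, the work surface at z = 0. Lengths are in m, angles in rad, forces in N, time in s.
With the tool pointing down it reaches from about 0.425 to 0.95 m from the base axis. Payload 4.7 kg.
Tool frame: the origin (TCP) lies between the finger pads; the fingertips stand 25 mm ahead of it and the grasp point (between the pads) lies 6 mm ahead of it; x points along the fingers, z is the direction in which the jaws open and shut, and the axes are right-handed (so a half turn about x gives the same grasp; the last joint's range is limited). The gripper opens to 85 mm and grips with 20 to 120 N. Pads are 22 mm wide; open, the fingers measure 114 mm over their backs; the gripper's body (76 mm by 85 mm) begins 54 mm behind the grasp point. The pads swing forward as they close: fully open they stand 13 mm farther back than shut.
Start: joints at [-1.294, 0.469, -0.049, 1.532, 0.024, 1.141, -0.082], TCP at [0.203, 0.644, 0.256] pointing down, gripper open.
Joint ranges: [-2.59, 2.59], [-0.33, 1.99], [-1.39, 1.29], [0.1, 2.45], [-1.04, 4.18], [0.21, 1.99], [-2.66, 2.66]. Speed limits (rad/s): [2.57, 2.57, 3.14, 3.14, 3.14, 3.14, 3.14].

### API

Orientations are given as a 3x3 rotation matrix whose columns are the frame's x, y, z axes.
In Python, from rig import * gives the robot as it stands. Calls block until the motion is done:
- movep(position, orientation): joint-space move of the TCP to a pose.
- move_l(position, attitude=None, feed=0.15, until_force=None): straight line of the TCP; attitude=None keeps the orientation; feed is the mean speed in m/s. With until_force (N) it stops when the force on the tool has changed by that much, and returns True; else False.
- move_joints(angles): joint-space move.
- command_gripper(opening, newtons=None): finger opening in m; newtons is the grip in N (None keeps the last); returns when the fingers have stopped.
- sleep(seconds).
- inverse_kinematics(position, orientation): joint angles nearest the present ones, or None.
- sense(): the state.
- camera(name): name is "side" or "top" or "wrist"; returns (picture, depth): 420x560x3 uint8, red, green, blue; 420x560 float32, m along the optical axis (not along the pixel's ray), 0 where there is no reading.
- camera_params(name): a dict with "K" (3x3 intrinsics, pixels), "position" and "rotation" of the camera in the world; the wrist camera has in their place "tool_from_camera" (4x4, takes a point from camera to tool coordinates, whose origin is the TCP and whose axes are the tool frame's). Camera axes: x right, y down, z forward; pixel columns grow to the right and rows downward; lengths in m; the calibration is good to about 2 mm. A picture is of the moment at which its call begins: read the wrist's pose just before it. camera_params takes no time and is no camera call.
A pose or a line that the arm cannot do raises Unreachable and nothing moves.
- finish_job(): hands the job in, once; it reports no verdict.
The state is a dict: "time_s": time; "joint_pos": joint angles; "qd": joint speeds; "joint_efforts": joint torques, N m; "position": TCP position; "tcp_rot": TCP orientation; "wrist_force": force on the tool from outside, world axes, zero at the start; "ft_torque": the same for the moment, N m; "finger_gap": finger opening in m.
Only numpy, scipy, OpenCV 4.12 (cv2) and the standard library are available. Lean on these libraries where they do the work, as an engineer would, in place of code of your own. Each camera call takes 0.05 s, during which the arm holds its last target. There are 200 camera calls.

## Working session

There is one attempt and no reset: what is moved stays moved. The work goes in short steps, each a Python script; the robot and the scene stay as the last script left them, time stands still between calls to the robot, and variables do not carry over. Pictures are saved under pics/ and viewed, on a budget of 10 in all, crops included, one or two more only if the job needs it, and the job is handed in when it is done.

```bash
mkdir -p pics; ls; python3 - <<'E'
from rig import *
import cv2, numpy as np
for n in ("top","side"):
    im,d=camera(n); cv2.imwrite(f"pics/{n}0.png",im[:,:,::-1]); np.savez(f"pics/{n}0.npz",im=im,d=d)
    p=camera_params(n); print(n,p)
s=sense(); print(s["time_s"],s["tcp_rot"],s["wrist_force"])
E
```

```text
pics
top {'K': array([[383.10467198,   0.        , 282.03569319],
       [  0.        , 383.10467198, 215.40773953],
       [  0.        ,   0.        ,   1.        ]]), 'position': array([ 0.43244877, -0.00670462,  0.97685107]), 'rotation': array([[ 0.01886954, -0.9934958 ,  0.11229443],
       [-0.9996    , -0.02111242, -0.01881759],
       [ 0.021066  , -0.11189443, -0.99349678]])}
side {'K': array([[533.90252287,   0.        , 271.48562063],
       [  0.        , 533.90252287, 210.20151594],
       [  0.        ,   0.        ,   1.        ]]), 'position': array([ 0.21457359, -0.9001316 ,  0.85821154]), 'rotation': array([[ 0.93819192, -0.2102794 ,  0.27491544],
       [-0.34573377, -0.60665489,  0.71584775],
       [ 0.01625076, -0.76665013, -0.64185941]])}
0.1 [[-4.66222282e-04 -9.53620398e-01  3.01011494e-01]
 [-1.72311814e-03  3.01011846e-01  9.53618844e-01]
 [-9.99998407e-01 -7.40800122e-05 -1.78353904e-03]] [-0.9750778  -0.61900084  0.02312058]
```

View pics/top0.png

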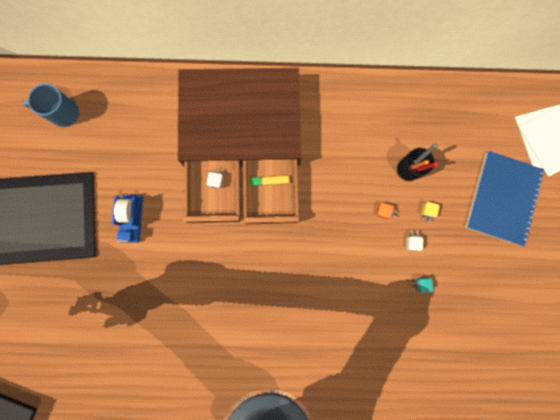

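View pics/side0.png

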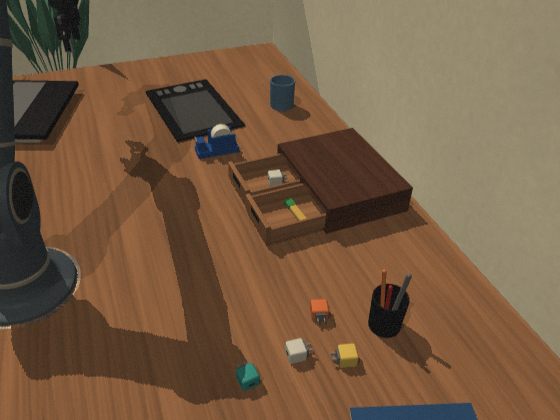

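Top view: the candidates are white (415,243), orange (386,211), yellow (431,210), turquoise (425,285) and the mate, white, in the left drawer (215,180). The highlighter is in the right drawer (270,181). The target is white (415,243). Next I'll check it in a close crop and measure.

```bash
cat > h.py <<'E'
import numpy as np, cv2
from rig import *
def cloud(n,d):
    p=camera_params(n); K=p["K"]; v,u=np.mgrid[:d.shape[0],:d.shape[1]]
    c=np.stack([(u-K[0,2])/K[0,0]*d,(v-K[1,2])/K[1,1]*d,d],-1)
    return c@p["rotation"].T+p["position"]
E
python3 - <<'E'
from h import *
z=np.load("pics/top0.npz"); im,d=z["im"],z["d"]; P=cloud("top",d)
a=cv2.resize(im[190:300,365:475],(500,500),interpolation=cv2.INTER_CUBIC)
b=cv2.resize(im[150:230,170:310],(770,440),interpolation=cv2.INTER_CUBIC)[:, :]
cv2.imwrite("pics/crop1.png",np.hstack([cv2.resize(a,(350,350)),cv2.resize(b,(450,350))])[:,:,::-1])
m=(im.min(-1)>150)&(d>0)
for n,(r0,r1,c0,c1) in dict(charger=(228,256,400,432),mate=(165,195,200,230)).items():
    q=np.zeros_like(m); q[r0:r1,c0:c1]=m[r0:r1,c0:c1]; X=P[q]; zt=np.median(X[:,2]); X=X[abs(X[:,2]-zt)<.006]
    r=cv2.minAreaRect((X[:,:2]*1000).astype(np.float32)); print(n,len(X),X.mean(0),zt,r)
# organiser top
q=np.zeros_like(m);q[60:170,170:310]=True; X=P[q&(P[...,2]>.065)&(P[...,2]<.09)]
r=cv2.minAreaRect((X[:,:2]*1000).astype(np.float32)); print("org",len(X),np.median(X[:,2]),r,cv2.boxPoints(r))
for n,(r0,r1,c0,c1) in dict(tape=(190,245,105,150),cup=(140,190,390,445),L=(205,228,180,242),R=(205,228,243,302)).items():
    X=P[r0:r1,c0:c1].reshape(-1,3); X=X[(X[:,2]>(.052 if n in"LR" else .02))]; 
    print(n,len(X),X.min(0),X.max(0),X.mean(0))
E
```

```text
charger 179 [ 0.47713704 -0.35884737  0.02932514] 0.028901880348698672 ((477.7283935546875, -358.8177490234375), (33.57381820678711, 33.893287658691406), 84.72178649902344)
mate 176 [0.62425613 0.14517303 0.04318215] 0.04307617414588749 ((625.1737670898438, 145.34298706054688), (32.893341064453125, 35.50132369995117), 81.43463897705078)
org 11227 0.07460844301945613 ((783.5418090820312, 85.3384780883789), (232.77650451660156, 298.76116943359375), 2.4279866218566895) [[660.92975 229.65433]
 [673.58636 -68.83863]
 [906.1539  -58.97737]
 [893.49725 239.5156 ]]
tape 967 [ 0.43244877 -0.00670462  0.02000409] [0.58413932 0.3802315  0.97685107] [0.52653912 0.34620363 0.06325213]
cup 837 [ 0.43244877 -0.38839623  0.02054105] [ 0.70463309 -0.00670462  0.97685107] [ 0.66616049 -0.34634698  0.08798102]
L 302 [ 0.43244877 -0.00670462  0.05200467] [0.55717552 0.21084348 0.97685107] [0.52405075 0.14472581 0.07722499]
R 300 [ 0.43244877 -0.06291285  0.05245974] [0.5505988  0.06821869 0.97685107] [0.52239693 0.00300157 0.09599092]
```

View pics/crop1.png

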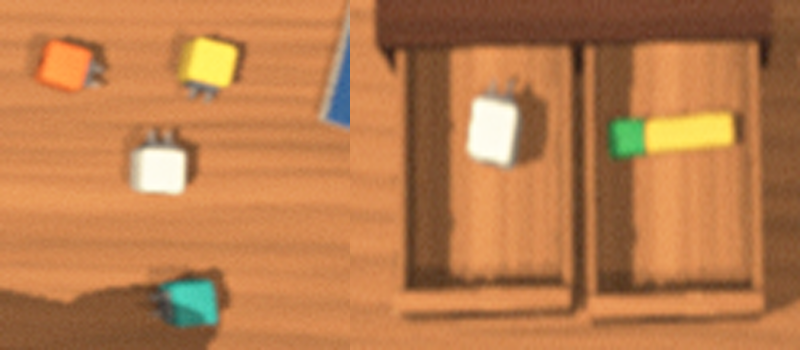

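The crop confirms the white block at (160,172) in the crop, with prongs facing away from the robot. The mate is in the left drawer and the highlighter in the right. All heights check out: 29, 43 and 75 mm. Next I'll refine the drawer fronts and take a wrist look above the charger.

```bash
cat >> h.py <<'E'
def R(psi):  # tool down, jaw axis along yaw psi's y
    z=np.array([-np.sin(psi),np.cos(psi),0]); x=np.array([0,0,-1.]); return np.stack([x,np.cross(z,x),z],1)
OYAW=np.radians(2.43); OO=np.array([.6673,.0804])
ORG=np.array([[np.cos(OYAW),-np.sin(OYAW)],[np.sin(OYAW),np.cos(OYAW)]])
def wcloud(d,s):
    p=camera_params("wrist"); K=p["K"]; T=p["tool_from_camera"]; v,u=np.mgrid[:d.shape[0],:d.shape[1]]
    c=np.stack([(u-K[0,2])/K[0,0]*d,(v-K[1,2])/K[1,1]*d,d],-1)
    return (c@T[:3,:3].T+T[:3,3])@np.array(s["tcp_rot"]).T+s["position"]
E
python3 - <<'E'
from h import *
z=np.load("pics/top0.npz"); im,d=z["im"],z["d"]; P=cloud("top",d)
O=P.copy(); O[...,:2]=(P[...,:2]-OO)@ORG
for n,y0 in (("L",.072),("R",-.072)):
    q=(d>0)&(abs(O[...,1]-y0)<.05)&(O[...,0]<-.1)&(O[...,0]>-.2)&(O[...,2]>.053)&(O[...,2]<.068)
    X=O[q]; print(n,len(X),np.percentile(X[:,0],[0,5,50,95,100]),np.median(X[:,2]), X[:,1].mean())
    q=(d>0)&(abs(O[...,1]-y0)<.09)&(O[...,0]<-.02)&(O[...,0]>-.12)&(O[...,2]>.045)&(O[...,2]<.06)
    X=O[q]; print(" walls y",np.percentile(X[:,1],[1,99]))
print(camera_params("wrist")["tool_from_camera"].round(3))
movep([.477,-.359,.20],R(np.radians(-5.3))); command_gripper(.062)
s=sense(); im,d=camera("wrist"); print(s["time_s"],s["position"])
cv2.imwrite("pics/w1.png",im[:,:,::-1]); P=wcloud(d,s)
q=(d>0)&(im.min(-1)>140)&(im.max(-1).astype(int)-im.min(-1)<60)&(abs(P[...,2]-.03)<.008)&(np.hypot(P[...,0]-.477,P[...,1]+.359)<.04)
X=P[q]; r=cv2.minAreaRect((X[:,:2]*1000).astype(np.float32)); print(len(X),X.mean(0),r)
E
```

```text
L 221 [-0.14484946 -0.14427946 -0.13872106 -0.13306002 -0.13222948] 0.05928821853955557 0.07402817651600854
 walls y [-0.01236487  0.13689334]
R 211 [-0.15023004 -0.14980069 -0.14404469 -0.13867347 -0.13795074] 0.05949524085565239 -0.07113064751320712
 walls y [-0.13813606  0.01017482]
[[-0.    -0.299  0.954 -0.117]
 [-0.001 -0.954 -0.299  0.077]
 [ 1.    -0.001  0.     0.001]
 [ 0.     0.     0.     1.   ]]
4.0833 [ 0.47707938 -0.35894612  0.20001672]
1550 [ 0.4759505  -0.35778315  0.02937106] ((478.89837646484375, -357.97467041015625), (32.81657409667969, 37.23047637939453), 87.36912536621094)
```

View pics/w1.png

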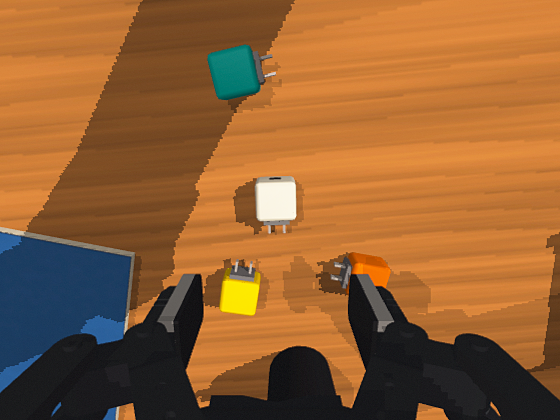

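The wrist picture shows the white charger at (276,200), prongs down-image, square to the jaws. The yellow (240,290) and orange (370,272) blocks are clear of the finger path. Now to grasp and lift.

```bash
python3 - <<'E'
from h import *
Rg=R(np.radians(-4.3)); c=[.4772,-.3582]
move_l([*c,.07],Rg,feed=.2); print(move_l([*c,.029],feed=.06,until_force=8), sense()["position"])
command_gripper(.02,40); s=sense(); print(s["finger_gap"],s["wrist_force"],s["time_s"])
move_l([*c,.20],feed=.2); s=sense(); print(s["finger_gap"],s["position"],s["wrist_force"],s["time_s"])
tgt=OO+ORG@np.array([-.104,.072]); print(tgt)
movep([*tgt,.20],R(OYAW)); s=sense(); print(s["time_s"],s["finger_gap"])
im,d=camera("wrist"); cv2.imwrite("pics/w2.png",im[:,:,::-1]); P=wcloud(d,s); np.savez("pics/w2.npz",im=im,P=P,d=d)
O=P.copy(); O[...,:2]=(P[...,:2]-OO)@ORG
q=(d>0)&(abs(O[...,1]-.072)<.04)&(O[...,0]<-.1)&(O[...,0]>-.2)&(O[...,2]>.053)&(O[...,2]<.068)
X=O[q]; print(len(X),np.percentile(X[:,0],[0,5,50,95,100]) if len(X) else 0)
q=(d>0)&(im.min(-1)>140)&(im.max(-1).astype(int)-im.min(-1)<60)&(abs(P[...,2]-.043)<.008)
X=O[q]; print("mate",len(X),X[:,:2].mean(0) if len(X) else 0, X.min(0) if len(X) else 0)
E
```

```text
False [ 0.47725404 -0.35848863  0.02911807]
0.033297435779421625 [ 0.46599363 -0.09519147  3.40806002] 6.1333
0.0330946059707292 [ 0.47667959 -0.35737629  0.19876612] [ 1.01313033  0.42965248 -0.35627728] 7.1417
[0.56034081 0.14792578]
9.0 0.03315238996398955
1977 [-0.14499324 -0.14420797 -0.13889414 -0.13304919 -0.13250548]
mate 0 0 0
```

View pics/w2.png

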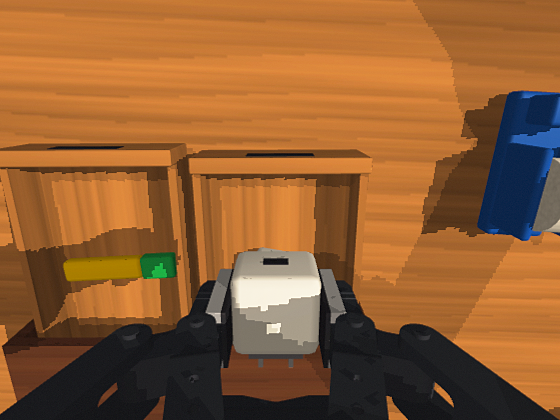

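The charger is held squarely between the pads at (278,300). The left drawer is empty in front, and its front face measures -0.145 again. I'll lower and release.

```bash
python3 - <<'E'
from h import *
tgt=OO+ORG@np.array([-.104,.072]); 
move_l([*tgt,.075],feed=.2); hit=move_l([*tgt,.041],feed=.03,until_force=5); s=sense(); print(hit,s["position"],s["wrist_force"],s["finger_gap"],s["time_s"])
command_gripper(.052); move_l([*tgt,.20],feed=.2)
back=OO+ORG@np.array([-.20,.072]); move_l([*back,.20],feed=.3); s=sense(); print(s["time_s"],s["wrist_force"])
im,d=camera("top"); cv2.imwrite("pics/t2.png",cv2.resize(im[130:260,90:320],(800,452),interpolation=cv2.INTER_CUBIC)[:,:,::-1])
P=wcloud(*(lambda s:(camera("wrist")[1],s))(sense()))
im,d=camera("wrist"); cv2.imwrite("pics/w3.png",im[:,:,::-1]); P=wcloud(d,sense())
O=P.copy(); O[...,:2]=(P[...,:2]-OO)@ORG
q=(d>0)&(im.min(-1)>130)&(im.max(-1).astype(int)-im.min(-1)<60)&(O[...,2]<.07)&(abs(O[...,1]-.072)<.06)&(O[...,0]<0)&(O[...,0]>-.14)
X=O[q]; print(len(X)); 
for lo,hi in ((-.14,-.075),(-.075,0)):
    Y=X[(X[:,0]>lo)&(X[:,0]<hi)]
    if len(Y): print(len(Y),np.median(Y,0),np.percentile(Y,[2,98],0))
E
```

```text
True [0.56050132 0.14786443 0.04347455] [0.31989094 0.9436577  4.49198848] 0.03363767166555617 10.7917
12.5167 [ 0.68940519 -0.08994956  0.13623506]
2844
1313 [-0.10546541  0.0728873   0.04359253] [[-0.12001006  0.05656009  0.04029749]
 [-0.08772618  0.08832895  0.04509277]]
1531 [-0.04803959  0.0692415   0.04313354] [[-0.0582121   0.05305367  0.01963941]
 [-0.02293508  0.08567285  0.0450122 ]]
```

View pics/w3.png

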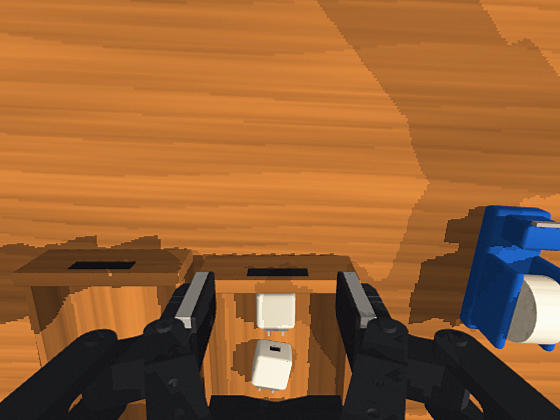

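The placed charger is at (276,310), in front of its twin (271,365) and not touching it. Its top is at 43.6 mm, so it is down on the drawer floor. Now I'll push the left drawer shut with closed fingers.

```bash
python3 - <<'E'
from h import *
w=lambda x,z:[*(OO+ORG@np.array([x,.072])),z]
command_gripper(0.0)
move_l(w(-.20,.058),R(OYAW),feed=.2)
for i in range(3):
    hit=move_l(w(.005,.058),feed=.05,until_force=12); s=sense(); p=ORG.T@(np.array(s["position"][:2])-OO)
    print(hit,p,s["wrist_force"],s["time_s"])
    if hit and p[0]>-.03: break
E
```

```text
True [-0.01151201  0.07194854] [-0.17810327 -0.24626662 -0.66995705] 17.3917
```

```bash
python3 - <<'E'
from h import *
w=lambda x,z:[*(OO+ORG@np.array([x,.072])),z]
move_l(w(-.06,.058),feed=.1); move_l(w(-.12,.25),feed=.25)
s=sense(); im,d=camera("wrist"); P=wcloud(d,s); O=P.copy(); O[...,:2]=(P[...,:2]-OO)@ORG
def front(O,d,nm):
  for n,y0 in (("L",.072),("R",-.072)):
    q=(d>0)&(abs(O[...,1]-y0)<.04)&(O[...,0]<.02)&(O[...,0]>-.2)&(O[...,2]>.053)&(O[...,2]<.068)
    X=O[q]; print(nm,n,len(X),np.percentile(X[:,0],[5,50,95]) if len(X) else 0)
  q=(d>0)&(O[...,1]<.13)&(O[...,1]>-.13)&(O[...,2]>.071)&(O[...,2]<.08)&(O[...,0]>-.05); print("org front edge",np.percentile(O[q][:,0],[0,1]) if q.any() else 0)
front(O,d,"wrist"); cv2.imwrite("pics/w4.png",im[:,:,::-1])
movep([.35,.40,.30],R(0.3)); print(sense()["time_s"])
im,d=camera("top"); P=cloud("top",d); O=P.copy(); O[...,:2]=(P[...,:2]-OO)@ORG; front(O,d,"top")
sd,_=camera("side"); a=cv2.resize(im[50:250,80:460],(800,421)); cv2.imwrite("pics/t4.png",a[:,:,::-1]); cv2.imwrite("pics/s4.png",cv2.resize(sd[110:270,180:420],(750,500))[:,:,::-1])
E
```

```text
wrist L 0 0
wrist R 1573 [-0.14991857 -0.14396399  0.00183199]
org front edge [0.00053077 0.00110206]
20.2417
top L 81 [-0.00032028  0.00143012  0.00256627]
top R 193 [-0.14993966 -0.14357292  0.00200507]
org front edge [0.00077691 0.00305976]
```

View pics/t4.png

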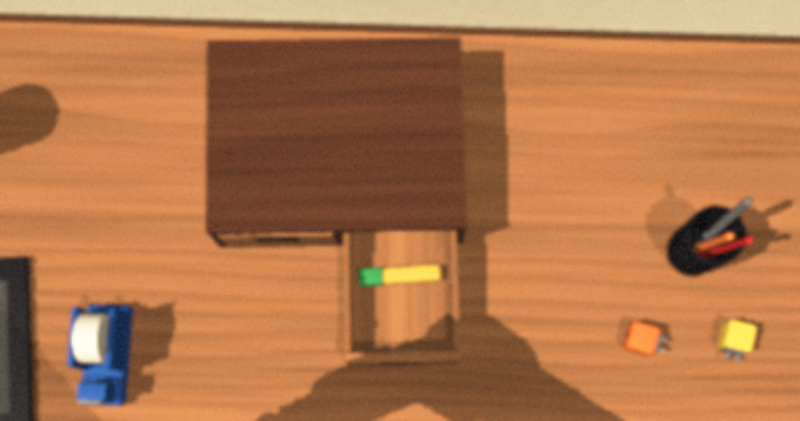

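View pics/w4.png

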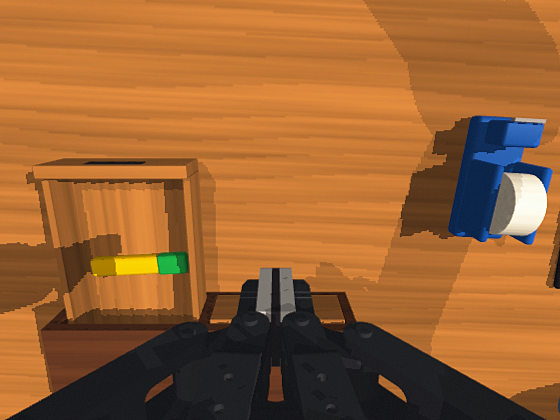

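Top view: the left drawer is flush at about (275,238), the right drawer is open with its highlighter, and the tape and cup are where they were. I'll press once more to confirm the hard stop, then retreat, compare and hand in.

```bash
python3 - <<'E'
from h import *
w=lambda x,z:[*(OO+ORG@np.array([x,.072])),z]
movep(w(-.12,.25),R(OYAW)); move_l(w(-.05,.058),feed=.25)
hit=move_l(w(.005,.058),feed=.03,until_force=18); s=sense(); print(hit,ORG.T@(np.array(s["position"][:2])-OO),s["wrist_force"],s["time_s"])
move_l(w(-.06,.058),feed=.1); move_l(w(-.12,.25),feed=.25); movep([.35,.40,.30],R(0.3)); sleep(.3)
im,d=camera("top"); P=cloud("top",d); O=P.copy(); O[...,:2]=(P[...,:2]-OO)@ORG
z0=np.load("pics/top0.npz")
for n,(r0,r1,c0,c1) in dict(tape=(190,245,105,150),cup=(140,190,390,445),right=(165,225,245,300)).items():
    print(n,"px changed",(abs(im[r0:r1,c0:c1].astype(int)-z0["im"][r0:r1,c0:c1]).max(-1)>60).sum(),"depth changed",(abs(d-z0["d"])[r0:r1,c0:c1]>.006).sum())
for y0 in (.072,-.072):
    q=(d>0)&(abs(O[...,1]-y0)<.04)&(O[...,0]<.02)&(O[...,0]>-.2)&(O[...,2]>.053)&(O[...,2]<.068); print(np.percentile(O[q][:,0],[5,50]))
print(sense()["time_s"]); finish_job()
E
```

```text
True [-0.01198177  0.07201276] [-0.87228155  0.04285423 -0.65606125] 23.875
tape px changed 0 depth changed 57
cup px changed 0 depth changed 73
right px changed 456 depth changed 71
[-0.00060951  0.0010784 ]
[-0.15001218 -0.14373698]
27.0333
the job is handed in; nothing more can be done
```

The white charger now lies on the floor of the left drawer, in front of its twin and not touching it. That drawer is pushed shut. I handed the job in at about 27 s of the 46 s allowed, and it reports no verdict.

- **Placing:** after release, the charger's top measured 43.6 mm above the desk, and it should be 44 mm when the charger sits on the drawer floor. I couldn't see inside once the drawer was shut.
- **Drawer shut:** a second push stopped on contact within 0.5 mm of the first. The front measures within about 1 mm of the organiser's face, which is about as fine as the cameras can tell.
- **Right drawer:** it still stands open at 150 mm, the same as at the start, with the highlighter in it.
- **Tape dispenser and pen cup:** the before-and-after top images show no colour change at either one.
- **Checks that disagreed:** the depth images changed at 57 to 73 pixels around the tape dispenser, the pen cup and the right drawer, which I take to be edge noise. The right drawer also changed colour at 456 pixels, which I put down to the arm's shadow, since its measured position didn't move. I didn't look into either further.

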